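Unlock a lamp cartridge and store it

ROBOT

A 6-joint arm with a two-finger parallel gripper is mounted at the origin on the work surface. World frame = base frame: x ahead of the robot, y to its left, z up, the work surface at z = 0. Lengths are in m, angles in degrees, forces in N, time in s.
With the tool pointing down it reaches from about 0.4 to 0.825 m from the base axis. Payload 7 kg.
Tool frame: the origin (TCP) lies on the centre line of the jaws, within the pads' length; the fingertips stand 22 mm ahead of it and the grasp point (between the pads) lies 3 mm ahead of it; z points along the fingers, y is the line along which they close (so a half turn about z gives the same grasp; the last joint's range is limited). The gripper opens to 88 mm and grips with 3 to 60 N. Pads are 19 mm wide; open, the fingers measure 130 mm over their backs; the gripper's body (78 mm by 193 mm) begins 47 mm behind the grasp point.
Start: joints at [-53.451, 20.546, 0.682, 0, -70.136, -16.507], TCP at [0.231, -0.634, 0.224] pointing down, gripper open.
Joint ranges: [-176.03, 176.03], [-82.01, 121.73], [-58.28, 71.71], [-173.87, 95.51], [-174.79, -0.11], [-173.66, 173.66]. Speed limits (degrees/s): [136.94, 136.94, 172.46, 180, 180, 180].

INTERFACE

Orientations are given as [roll, pitch, yaw] about the fixed x, y, z axes, in that order (R = Rz(yaw) Ry(pitch) Rx(roll)).
In Python, from plant import get_state, cams, r gives the robot as it stands.
- The arm moves only by the tool apply_moves, never from a script. Its argument "targets" is a list of rows, each an object with "dp": the shift along the world's x, y, z in m, a list of three; "yaw": the turn about the world's z in degrees. In form: [{"dp": [x, y, z], "yaw": yaw}, ...]. A call has 1 to 20 rows; each row is the pose to reach, as a shift and turn from the pose commanded when the call began; what a row does not reach only later rows make up. A row lasts 1/12 s, in which the tool goes at most 41.7 mm and 7.16 degrees, less where a joint would pass 70% of its speed; a pose out of reach is approached as far as the arm can. A call with a gripper value outside its range is refused whole. "grip" is the gripper command: -1 is fully open, 1 is shut, values between are in proportion, set as the call begins (left out, the last holds). The fingers move at their own pace and stop on an object; "squeeze" is the grip in N (left out, the last holds). Time passes only in rows, so rows that repeat a pose let the fingers close. It gives the time, the measured TCP pose, the force, the opening and the grip force at its end, in the units of the state.
- get_state(): the state, without advancing time (a new reading comes with each control period).
- cams.capture(name): name is "scene" or "top" or "wrist"; returns a dict with "image" (480x640x3 uint8, red, green, blue), "range_z" (480x640 float32, m along the optical axis (not along the pixel's ray), 0 where there is no reading), "fx", "fy", "cx", "cy" (pixels), "R" (3x3) and "t" (3): a world point X has camera coordinates R X + t; the wrist camera has in their place "T_tool_cam" (4x4, takes a point from camera to tool coordinates, whose origin is the TCP and whose axes are the flange's). Camera axes: x right, y down, z forward; pixel columns grow to the right and rows downward; lengths in m; the calibration is good to about 2 mm. A picture is of the moment at which its call begins: read the wrist's pose just before it.
- r.close_job(): hands the job in; it is judged then, once.
The state is a dict: "time_s": time; "joints": joint angles; "qd": joint speeds; "joint_torque": joint torques, N m; "tcp_pos": TCP position; "eef_rot": TCP orientation; "contact_force": force on the tool from outside, world axes, zero at the start; "moment": the same for the moment, N m; "gripper_width": finger opening in m; "gripper_force": force on a finger pad.
Only numpy, scipy, OpenCV 4.12 (cv2) and the standard library are available. Lean on these libraries where they do the work, as an engineer would, in place of code of your own. Each camera call takes 0.05 s, during which the arm holds its last target. There are 200 camera calls.

TASK

Take the blue lamp cartridge out of the white warm-up station: squeeze its two orange tabs together and, keeping them squeezed, turn it anticlockwise (seen from above) until you feel its end stop, then lift it straight out without forcing it. Set it down gently, upright and fully down, in the well of the grey one-well stand, let go of it, and leave everything else where it is.

Things in the scene. Friction and masses are not known exactly. Their poses are not given: they have to be found in the camera images.
- cartridge: Lamp cartridge, 120 to 240 g, standing upright in the station's socket. Origin: centre of its underside, z up along its axis. Grey stem 26 mm across, 0 to 50 mm up; blue cap 36 mm across, 50 to 86 mm up, with an orange sprung tab on its +y and its -y side, so it is squeezed along its own y axis.
- cartridge_tabs (a point): Point on the cartridge's axis at mid-height of the tabs, 69 mm above its underside; axes as the cartridge's. Each tab is 14 mm wide (x), 6 mm thick, 52 to 86 mm up; 62 mm over both tabs relaxed, 50 mm fully squeezed. Each needs 5.5 N to start, 7 N at 1.5 mm, 12 N fully in, then a solid stop; gripped at 20 to 30 N both are fully in and the cartridge is held firmly. Closing fingers may press it down a few newtons.
- cartridge_ears (a point): Point on the cartridge's axis, 28 mm above its underside, axes as the cartridge's: centre of the brass bar that forms its two bayonet ears, 40 mm tip to tip along x, 10 mm wide, 6.5 mm high.
- tab_a (a joint): How far the tab on the cartridge's +y side is pressed in, m: 0 relaxed, 0.006 fully in. A steel pawl below the tab (41 to 52 mm above the underside, reaching 27 mm from the axis) stops the cartridge from turning out of the station until the tab is pressed in at least 4 mm.
- tab_b (a joint): The same for the tab on the cartridge's -y side.
- station: Warm-up station, fixed white box 130 x 130 x 44 mm with a round socket in the middle of its top. Origin: centre of its underside, z up. The cartridge's underside stands on the socket's floor, 5 mm above the table, so its tabs are 57 to 91 mm above the table. Over 35 N between cartridge and station (about 0.45 N m against the stop, pulling before it is free, levering sideways) damages it.
- station_top (a point): Centre of the station's top face, on the socket's axis, 44 mm above the table. Recess 70 mm across, 17 mm deep, then a bore 29 mm across, 22 mm deep: 1.5 mm sideways play for the stem. Lifted straight up, the cartridge leaves the bore after 22 mm; 45 mm clears everything. Brass lock blocks inside the recess reach 53 mm above the table, within 32 mm of the axis.
- station_ring (a point): Point on the socket's axis, 41 mm above the table, centre of the bayonet ring that holds the ears down; axes as the station's. The ring's own angle differs each time and is not measured: its sprung end stops (19 mm from the axis, 5 N m/rad) are met 0.45 to 1.45 rad anticlockwise from where the cartridge first stands. The ears lift out only within 0.05 rad before or 0.1 rad past first touch.
- stand: Fixed grey storage stand, 90 x 90 x 30 mm, with one round well in the middle of its top, 31 mm across, chamfered by 3 mm, 22 mm deep (floor 8 mm above the table). Origin: centre of its underside, z up. The cartridge's stem stands on the well's floor at any angle about the vertical, its ears clear 3 mm above the stand's top.
- spare_a: red-capped spare lamp cartridge (36 mm across, 86 mm tall) standing in the two-well caddy; leave alone. Origin: centre of its underside.
- spare_b: green-capped spare lamp cartridge of the same size in the caddy; leave alone. Origin: centre of its underside.
- beaker: glass beaker, 70 mm across, 90 mm tall, standing; leave alone. Origin: centre of its underside.
- flask: conical green-glass flask, 68 mm across, 118 mm tall, standing; leave alone. Origin: centre of its underside.
- reagent: amber reagent bottle, 64 mm across, 150 mm tall, standing; leave alone. Origin: centre of its underside.
- screwdriver: screwdriver, 160 mm long, lying flat; leave alone. Origin near its middle.
- dish: white shallow dish, 90 mm across, 15 mm tall, on the table; leave alone. Origin: centre of its underside.
Mind the look-alikes: they are no part of the job. Of the things like the station, leave any that is black; of the rest the larger one is meant.

How it is judged (in metres and radians):
On the way, in this order (a step that is already met when the one before it is completed fails the run):
1. both tabs are squeezed in by more than 4 mm while the cartridge stands in the station (value of joint each of tab_a, tab_b above 0.004 m and z of cartridge in the frame of station below 0.012 m and horizontal distance between cartridge and station below 0.006 m), for 0.2 s.
2. the cartridge is lifted clear, its underside over 45 mm higher than the station's underside, still upright above the socket (z of cartridge in the frame of station above 0.045 m and horizontal distance between cartridge and station below 0.03 m and angle between cartridge's own z axis and vertical below 0.2 rad), for 0.1 s.
At the end, for the whole second after the job is handed in: The cartridge stands at rest in the stand's well: axis within 5 mm of the well's, underside on the well floor (within 2.5 mm), upright within 0.08 rad, released, with both tabs sprung out again (within 2 mm) (horizontal distance between cartridge and stand below 0.005 m and z of cartridge in the frame of stand between 0.005 and 0.0105 m and angle between cartridge's own z axis and vertical below 0.08 rad and linear speed of cartridge below 0.02 m/s and angular speed of cartridge below 0.2 rad/s and value of joint each of tab_a, tab_b below 0.002 m and contact force between the fingers and cartridge below 0.1 N); the robot touches nothing.
It fails at once if the cartridge is forced in the station: more than 35 N between them (contact force between cartridge and station above 35 N).
It fails at once if the cartridge is set down or dropped hard on the stand: more than 35 N between them (contact force between cartridge and stand above 35 N).
It fails at once if one of the other things (spare lamps, beaker, flask, bottle, screwdriver, dish) is moved by more than 20 mm (distance of any of spare_a, spare_b, beaker, flask, reagent, screwdriver, dish from where it was at the start of the episode above 0.02 m).
It also fails if it takes over 72 s, if anything falls off the work surface, if the arm or the gripper's body presses on something with over 40 N, if the wrist force passes 120 N, or if a joint passes its speed limit or range.

## Working session

There is one attempt and no reset: what is moved stays moved. The work goes in short steps, Python scripts to look and compute and a tool call to move; the robot and the scene stay as the last step left them, time stands still between calls to the robot, and variables do not carry over. Pictures are saved under pics/ and viewed, at most 10 in all, crops included, and the job is handed in when it is done.

Besides the shell and the picture viewer there is one more tool, called after ">>>" by a JSON object that holds its "name" and its "arguments", one argument or row to a line. apply_moves: Moves the arm, as the interface text tells. Its arguments: {"type":"object","properties":{"targets":{"type":"array","items":{"type":"object","properties":{"dp":{"type":"array","items":{"type":"number"}},"yaw":{"type":"number"}}}},"grip":{"type":"number"},"squeeze":{"type":"number"}},"required":["targets"]}

```bash
mkdir -p pics; ls
cat > h.py <<'E'
import numpy as np, cv2
from plant import get_state, cams, r
def cap(n):
    c=cams.capture(n); np.savez('/tmp/'+n,**{k:np.asarray(v) for k,v in c.items()}); return c
def world(c):
    z=np.asarray(c['range_z']); v,u=np.mgrid[:480,:640]
    P=np.stack([(u-c['cx'])/c['fx']*z,(v-c['cy'])/c['fy']*z,z],-1)
    return (P-np.asarray(c['t']))@np.asarray(c['R'])
E
python3 - <<'E'
from h import *
a=cap('top');b=cap('scene')
cv2.imwrite('pics/top.png',a['image'][...,::-1]);cv2.imwrite('pics/scene.png',b['image'][...,::-1])
print(get_state()); print(a['fx'],a['R'],a['t'])
E
```

```text
pics
{'time_s': 0.1, 'joints': array([-5.34524687e+01,  2.05861880e+01,  6.37381187e-01, -1.54194951e-02,
       -7.01354219e+01, -1.65070731e+01]), 'qd': array([-0.07770331, -0.04236963,  0.05550959,  0.15058667, -0.1059827 ,
       -0.03020786]), 'joint_torque': array([-1.37610648e-03, -5.84162450e+01,  2.93753779e+01,  7.01560378e+00,
        1.02209425e-02, -5.74838327e-05]), 'tcp_pos': array([ 0.23111794, -0.63372283,  0.22302409]), 'eef_rot': array([ 1.79915124e+02, -1.00355045e-02, -1.59964785e+02]), 'contact_force': array([0.40178207, 0.07049542, 0.02184057]), 'moment': array([-0.00891783,  0.01884306,  0.00740601]), 'gripper_force': 0.0, 'gripper_width': 0.08780512690838232}
507.2086410285892 [[ 0.02461211 -0.99969456  0.00224331]
 [-0.98357203 -0.02461647 -0.17882976]
 [ 0.17883036  0.00219492 -0.98387747]] [-0.01324404  0.57203084  1.06634338]
```

View pics/top.png

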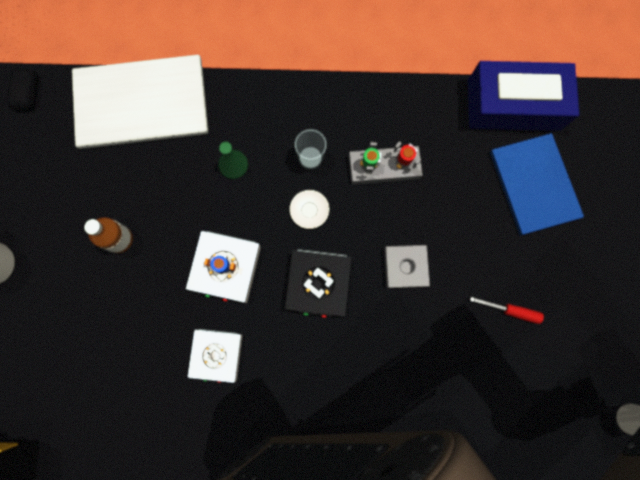

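View pics/scene.png

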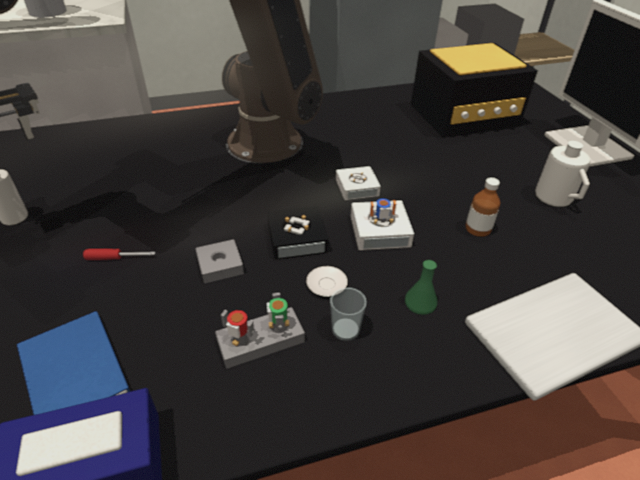

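Top view candidates: white large station with the blue cartridge (224,267), small white station (214,356), black station (318,283), and the red and green spares (407,154) and (372,156). I choose the white one at (224,267). The one-well grey stand is at (407,267), and the grey two-well caddy at (385,163) is not it. Next I measure and check with a crop.

Run:
```python
from h import *
a=dict(np.load('/tmp/top.npz')); W=world(a); im=a['image'].astype(int)
cv2.imwrite('pics/crop.png',cv2.resize(a['image'][225:310,180:265,::-1],(595,595),interpolation=cv2.INTER_CUBIC))
def reg(u0,u1,v0,v1,zl,zh,m=None):
    M=np.zeros((480,640),bool); M[v0:v1,u0:u1]=1; M&=(W[...,2]>zl)&(W[...,2]<zh)&(a['range_z']>0)
    if m is not None:M&=m
    p=W[M]; rect=cv2.minAreaRect(p[:,:2].astype(np.float32)*1000)
    print(len(p),p.mean(0).round(4),np.median(p[:,2]).round(4),rect)
hsv=cv2.cvtColor(a['image'],cv2.COLOR_RGB2HSV)
blue=(abs(hsv[...,0].astype(int)-115)<15)&(hsv[...,1]>120)
org=(hsv[...,0]<22)&(hsv[...,1]>120)
print('station');reg(175,270,225,312,.036,.050)
print('smallst');reg(175,250,322,390,.02,.06)
print('stand');reg(375,440,235,297,.022,.036)
print('blue');reg(195,245,245,285,.07,.11,blue)
print('orange');reg(195,245,245,285,.05,.12,org)
```

```text
station
2894 [0.5018 0.1942 0.0454] 0.0457 ((502.9305114746094, 194.8375701904297), (131.29652404785156, 135.58624267578125), 78.80326843261719)
smallst
2179 [0.3102 0.2032 0.0339] 0.0349 ((309.0306091308594, 204.19094848632812), (100.18900299072266, 105.6532974243164), 85.56139373779297)
stand
1499 [ 0.5141 -0.2127  0.0309] 0.031 ((514.4480590820312, -213.22879028320312), (90.4189682006836, 91.25416564941406), 3.2235519886016846)
blue
132 [0.4994 0.1914 0.0908] 0.0922 ((501.8100280761719, 193.7760467529297), (32.30607986450195, 33.852874755859375), 22.19739532470703)
orange
119 [0.5009 0.1936 0.0874] 0.0929 ((496.0741882324219, 193.59442138671875), (36.1696891784668, 61.54365158081055), 7.156788349151611)
```

View pics/crop.png

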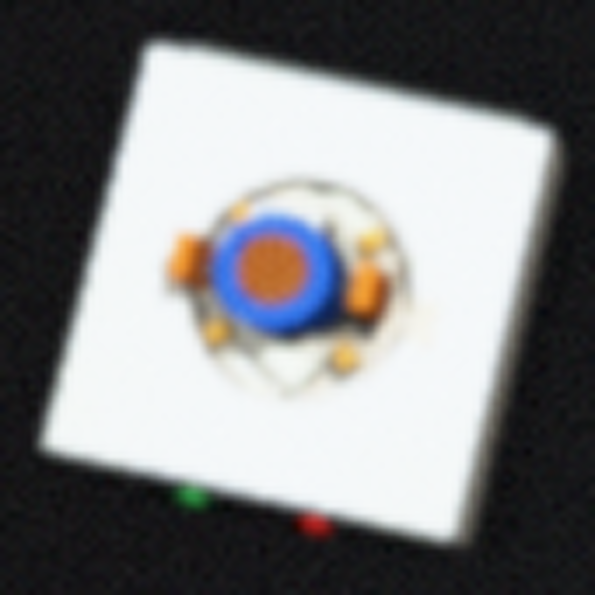

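The crop shows the blue cap at (272,270) with orange tabs at (187,260) and (366,292), standing in the large white station. The measured sizes match: station 131 mm, stand 90 mm. I move above it for a wrist view.

>>> {"name": "apply_moves", "arguments": {
  "targets": [
    {"dp":[0.27,0.43,0.03],"yaw":-15},
    {"dp":[0.27,0.43,0.03],"yaw":-15},
    {"dp":[0.27,0.43,0.03],"yaw":-15},
    {"dp":[0.27,0.43,0.03],"yaw":-15},
    {"dp":[0.27,0.43,0.03],"yaw":-15},
    {"dp":[0.27,0.43,0.03],"yaw":-15},
    {"dp":[0.27,0.43,0.03],"yaw":-15},
    {"dp":[0.27,0.43,0.03],"yaw":-15},
    {"dp":[0.27,0.43,0.03],"yaw":-15},
    {"dp":[0.27,0.43,0.03],"yaw":-15},
    {"dp":[0.27,0.43,0.03],"yaw":-15},
    {"dp":[0.27,0.43,0.03],"yaw":-15},
    {"dp":[0.27,0.827,0.03],"yaw":-29},
    {"dp":[0.27,0.827,0.03],"yaw":-29},
    {"dp":[0.27,0.827,0.03],"yaw":-29},
    {"dp":[0.27,0.827,0.03],"yaw":-29},
    {"dp":[0.27,0.827,0.03],"yaw":-29},
    {"dp":[0.27,0.827,0.03],"yaw":-29},
    {"dp":[0.27,0.827,0.03],"yaw":-29},
    {"dp":[0.27,0.827,0.03],"yaw":-29}
  ],
  "grip": -1
}}

```text
time_s: 1.77
tcp_pos: [0.4995, 0.1115, 0.2538]
eef_rot: [180.0, 0.0, 171.1]
contact_force: [1.6, -0.4, -0.7]
gripper_width: 0.0875
gripper_force: 0.0
```

>>> {"name": "apply_moves", "arguments": {
  "targets": [
    {"dp":[0,0.1,0],"yaw":0},
    {"dp":[0,0.1,0],"yaw":0},
    {"dp":[0,0.1,0],"yaw":0},
    {"dp":[0,0.1,0],"yaw":0}
  ]
}}

```text
time_s: 2.1
tcp_pos: [0.4999, 0.2129, 0.2529]
eef_rot: [-180.0, -0.0, 171.2]
contact_force: [0.7, -0.7, -0.2]
gripper_width: 0.0878
gripper_force: 0.0
```

```bash
cat >> h.py <<'E'
from scipy.spatial.transform import Rotation as Ro
def wcap():
    s=get_state(); c=cams.capture('wrist'); T=np.eye(4); T[:3,:3]=Ro.from_euler('xyz',s['eef_rot'],degrees=True).as_matrix(); T[:3,3]=s['tcp_pos']
    M=np.linalg.inv(T@np.asarray(c['T_tool_cam'])); c['R']=M[:3,:3]; c['t']=M[:3,3]
    np.savez('/tmp/wrist',**{k:np.asarray(v) for k,v in c.items()}); return c
def proj(c,X):
    p=c['R']@np.asarray(X)+c['t']; return p[0]/p[2]*c['fx']+c['cx'],p[1]/p[2]*c['fy']+c['cy']
def ray(c,u,v,z):
    d=np.array([(u-c['cx'])/c['fx'],(v-c['cy'])/c['fy'],1])@c['R']; o=-np.asarray(c['t'])@c['R']; return o+d*(z-o[2])/d[2]
E
python3 - <<'E'
from h import *
c=wcap(); s=get_state(); print(s['joints'],c['T_tool_cam'])
cv2.imwrite('pics/w1.png',c['image'][...,::-1]); print(proj(c,[.502,.194,.091]))
E
```

```text
[ 4.35999095e+01  7.03983680e+00 -1.34288885e+01 -1.13825674e-02
 -6.96119356e+01 -1.42392848e+02] [[ 1.48777911e-04 -9.67736601e-01 -2.51963985e-01  6.66873224e-02]
 [ 9.99998792e-01  5.33814240e-04 -1.45978738e-03 -1.13947669e-03]
 [ 1.54719164e-03 -2.51963463e-01  9.67735511e-01 -1.60242975e-01]
 [ 0.00000000e+00  0.00000000e+00  0.00000000e+00  1.00000000e+00]]
(np.float64(301.1592839601319), np.float64(222.93967743184953))
```

View pics/w1.png

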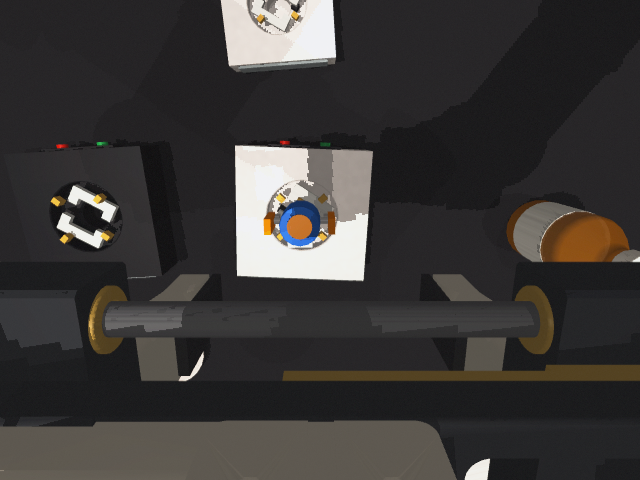

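Run:
```python
from h import *
c=dict(np.load('/tmp/wrist.npz'))
cv2.imwrite('pics/w1c.png',cv2.resize(c['image'][140:290,225:385,::-1],(800,750)[:2],interpolation=cv2.INTER_CUBIC)[:600+150][:, :] if 0 else cv2.resize(c['image'][165:265,235:375,::-1],(784,560),interpolation=cv2.INTER_CUBIC))
W=world(c); hsv=cv2.cvtColor(c['image'],cv2.COLOR_RGB2HSV)
M=np.zeros((480,640),bool);M[180:260,255:350]=1; ok=M&(c['range_z']>0)
blue=ok&(abs(hsv[...,0].astype(int)-112)<18)&(hsv[...,1]>120); org=ok&(hsv[...,0]<18)&(hsv[...,1]>120)&(W[...,2]>.07)
top=(blue|org)&(W[...,2]>.085)
n,l,st,ce=cv2.connectedComponentsWithStats(org.astype(np.uint8))
for i in range(1,n):
    if st[i,4]>15: print(st[i],ce[i],W[l==i].mean(0).round(4),W[l==i].min(0).round(4),W[l==i].max(0).round(4))
p=W[top];print(len(p),np.percentile(p,[5,50,95],axis=0).round(4))
cap=W[ok&(W[...,2]>.088)&(blue|(org&(l==l[226,300])))];print(cv2.minEnclosingCircle(cap[:,:2].astype(np.float32)*1000),np.median(cap[:,2]))
st=np.zeros((480,640),bool);st[130:300,220:390]=1; q=W[st&(abs(W[...,2]-.044)<.006)&(c['range_z']>0)];print(np.median(q[:,2]),cv2.minAreaRect(q[:,:2].astype(np.float32)*1000))
```

```text
[264 214  10  20 108] [269.22222222 222.5       ] [0.4988 0.1657 0.0839] [0.4934 0.1608 0.0702] [0.5078 0.168  0.0917]
[287 215  25  24 476] [299.05252101 226.4789916 ] [0.5047 0.1917 0.0914] [0.4941 0.181  0.0895] [0.5154 0.2022 0.094 ]
[328 214   7  21 139] [330.97841727 223.69784173] [0.5072 0.2193 0.088 ] [0.5014 0.2157 0.0704] [0.5157 0.223  0.0921]
1420 [[0.49   0.1756 0.089 ]
 [0.504  0.1926 0.0906]
 [0.5182 0.2184 0.0922]]
((504.5714111328125, 191.67562866210938), 17.79191780090332) 0.09073036113532391
0.043420823220215746 ((505.0067138671875, 191.44935607910156), (130.29078674316406, 130.42633056640625), 78.9010009765625)
```

View pics/w1c.png

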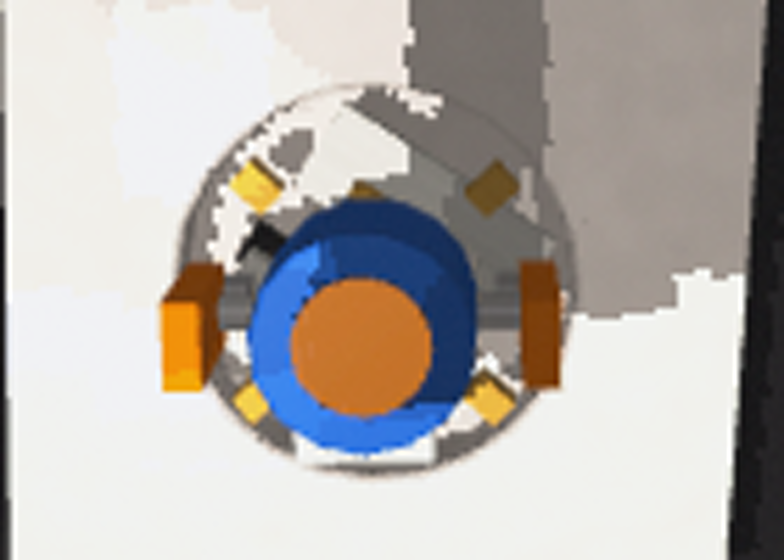

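Crop: cap top circle centre at (362,347), tab tops at (182,346) and (540,346). The tab line is level in the image, so it is parallel to the jaws. The wrist gives the axis at about (0.5045,0.1915) and the top camera about (0.502,0.194). I descend around it.

>>> {"name": "apply_moves", "arguments": {
  "targets": [
    {"dp":[0.004,-0.021,-0.03]},
    {"dp":[0.004,-0.021,-0.06]},
    {"dp":[0.004,-0.021,-0.09]},
    {"dp":[0.004,-0.021,-0.11]},
    {"dp":[0.004,-0.021,-0.13]},
    {"dp":[0.004,-0.021,-0.145]},
    {"dp":[0.004,-0.021,-0.16]},
    {"dp":[0.004,-0.021,-0.17]},
    {"dp":[0.004,-0.021,-0.173]},
    {"dp":[0.004,-0.021,-0.173]},
    {"dp":[0.004,-0.021,-0.173]}
  ],
  "grip": -1,
  "squeeze": 25
}}

```text
$.targets[0]: bad value
```

Run:
```python
from h import *
c=wcap(); s=get_state(); print(s['tcp_pos'],s['eef_rot'],s['contact_force'],s['moment'])
cv2.imwrite('pics/w2.png',c['image'][...,::-1])
```

```text
[0.49977214 0.20994441 0.25311897] [-1.79942074e+02 -5.44667120e-02  1.71134623e+02] [0.209657   0.82258857 0.21397398] [-0.09022966 -0.00345476  0.02517156]
```

View pics/w2.png

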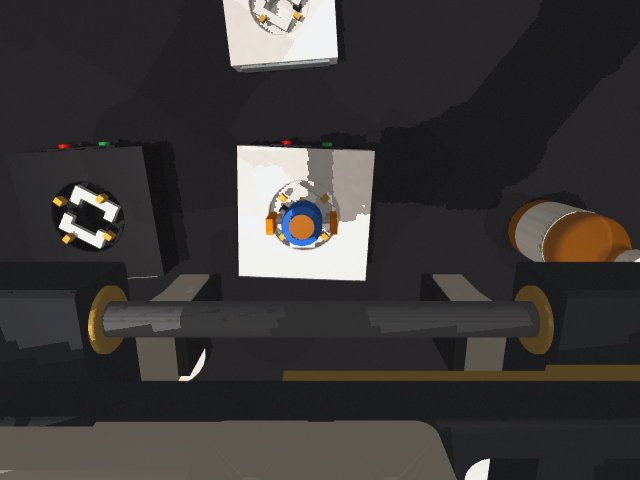

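The arm did not move because the yaw entries were missing. The view is the same as before, now settled, with the cap at (302,226). I re-measure from this settled frame.

```bash
cat > meas.py <<'E'
from h import *
def meas(c,v0=180,v1=260,u0=255,u1=350):
    W=world(c); hsv=cv2.cvtColor(c['image'],cv2.COLOR_RGB2HSV)
    ok=np.zeros((480,640),bool);ok[v0:v1,u0:u1]=1; ok&=(c['range_z']>0)
    blue=ok&(abs(hsv[...,0].astype(int)-112)<18)&(hsv[...,1]>120); org=ok&(hsv[...,0]<18)&(hsv[...,1]>120)&(W[...,2]>.088)
    n,l,st,ce=cv2.connectedComponentsWithStats(org.astype(np.uint8))
    for i in range(1,n):
        if st[i,4]>15: print(st[i],ce[i].round(1),W[l==i].mean(0).round(4))
    cap=W[(blue|org)&(W[...,2]>.088)]; cap=cap[np.hypot(*(cap[:,:2]-np.median(cap[:,:2],0)).T)<.021]
    print(cv2.minEnclosingCircle(cap[:,:2].astype(np.float32)*1000),np.median(cap[:,2]))
    m=np.zeros((480,640),bool);m[130:300,220:390]=1; q=W[m&(abs(W[...,2]-.044)<.006)&(c['range_z']>0)];print(np.median(q[:,2]),cv2.minAreaRect(q[:,:2].astype(np.float32)*1000))
E
python3 -c "
from meas import *
c=wcap(); print(get_state()['tcp_pos']); meas(c)"
```

```text
[0.499853   0.20914219 0.2533358 ]
[291 214  25  25 479] [302.7 226.2] [0.5048 0.1918 0.0915]
[267 218   8  16  84] [270.6 224.5] [0.4993 0.1644 0.0902]
[332 218   7  16 112] [335.  225.5] [0.5087 0.2194 0.0902]
((504.7131652832031, 191.5349578857422), 17.834915161132812) 0.09076723885037759
0.0433969009657707 ((505.8638916015625, 191.29696655273438), (130.5029296875, 132.1369171142578), 78.89674377441406)
```

>>> {"name": "apply_moves", "arguments": {
  "targets": [
    {"dp":[0.004,-0.017,-0.03],"yaw":0},
    {"dp":[0.004,-0.017,-0.06],"yaw":0},
    {"dp":[0.004,-0.017,-0.09],"yaw":0},
    {"dp":[0.004,-0.017,-0.11],"yaw":0},
    {"dp":[0.004,-0.017,-0.13],"yaw":0},
    {"dp":[0.004,-0.017,-0.145],"yaw":0},
    {"dp":[0.004,-0.017,-0.16],"yaw":0},
    {"dp":[0.004,-0.017,-0.17],"yaw":0},
    {"dp":[0.004,-0.017,-0.173],"yaw":0},
    {"dp":[0.004,-0.017,-0.173],"yaw":0},
    {"dp":[0.004,-0.017,-0.173],"yaw":0},
    {"dp":[0.004,-0.017,-0.173],"yaw":0}
  ],
  "grip": -1,
  "squeeze": 25
}}

```text
time_s: 3.25
tcp_pos: [0.5048, 0.1927, 0.0817]
eef_rot: [179.9, 0.1, 171.0]
contact_force: [0.2, -0.4, -0.1]
gripper_width: 0.0879
gripper_force: 0.0
```

Run:
```python
from h import *
c=wcap(); s=get_state(); print(s['tcp_pos'],s['eef_rot'],s['contact_force'],s['moment'])
cv2.imwrite('pics/w3.png',c['image'][...,::-1])
```

```text
[0.50474089 0.19277908 0.08170954] [1.79930417e+02 6.73711569e-02 1.71042681e+02] [ 0.85298628  0.11782239 -1.03196537] [-0.04878069 -0.02408791 -0.01118116]
```

View pics/w3.png

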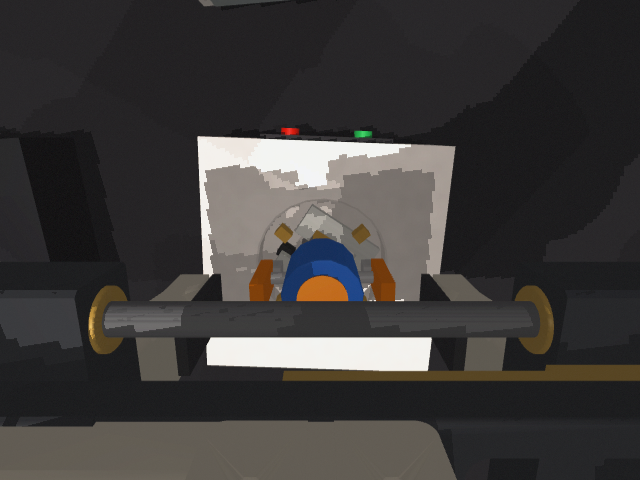

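Tabs at (250–273) and (372–395) are centred between the finger inner faces (221 and 422). I close.

>>> {"name": "apply_moves", "arguments": {
  "targets": [
    {"dp":[0,0,0],"yaw":0},
    {"dp":[0,0,0],"yaw":0},
    {"dp":[0,0,0],"yaw":0},
    {"dp":[0,0,0],"yaw":0},
    {"dp":[0,0,0],"yaw":0},
    {"dp":[0,0,0],"yaw":0},
    {"dp":[0,0,0],"yaw":0},
    {"dp":[0,0,0],"yaw":0},
    {"dp":[0,0,0],"yaw":0},
    {"dp":[0,0,0],"yaw":0},
    {"dp":[0,0,0],"yaw":0},
    {"dp":[0,0,0],"yaw":0}
  ],
  "grip": 1,
  "squeeze": 27
}}

```text
time_s: 4.3
tcp_pos: [0.5045, 0.1926, 0.0813]
eef_rot: [180.0, 0.0, 171.1]
contact_force: [-0.4, -0.5, 6.0]
gripper_width: 0.0465
gripper_force: 27.0
```

Run:
```python
from h import *
s=get_state(); print(s)
```

```text
{'time_s': 4.3, 'joints': array([ 4.17099410e+01,  1.58918892e+01, -2.69847199e+01,  3.24582564e-02,
       -4.70887744e+01, -1.40669566e+02]), 'qd': array([-0.0430989 , -0.04265156, -0.06748013,  0.06134849,  0.01819197,
        0.12286929]), 'joint_torque': array([ 2.41713496e-01, -4.27785158e+01,  2.16508484e+01,  4.64370534e+00,
        3.68127292e-01,  7.93453568e-03]), 'tcp_pos': array([0.50454464, 0.19255384, 0.0813021 ]), 'eef_rot': array([1.79988303e+02, 4.03353579e-02, 1.71062464e+02]), 'contact_force': array([-0.35641844, -0.54237665,  6.01942002]), 'moment': array([-0.46162498,  0.25385239, -0.04630425]), 'gripper_force': 27.013503313064575, 'gripper_width': 0.046547182414601415}
```

>>> {"name": "apply_moves", "arguments": {
  "targets": [
    {"dp":[0,0,0.0005],"yaw":1},
    {"dp":[0,0,0.0005],"yaw":3},
    {"dp":[0,0,0.0005],"yaw":5},
    {"dp":[0,0,0.0005],"yaw":7},
    {"dp":[0,0,0.0005],"yaw":8},
    {"dp":[0,0,0.0005],"yaw":8},
    {"dp":[0,0,0.0005],"yaw":8}
  ]
}}

```text
time_s: 4.88
tcp_pos: [0.5042, 0.1924, 0.0813]
eef_rot: [-180.0, -0.0, 179.0]
contact_force: [-1.5, -0.4, 4.5]
gripper_width: 0.0463
gripper_force: 27.0
```

```bash
cat > st.py <<'E'
from h import *
s=get_state(); print({k:np.round(s[k],4) for k in ('time_s','tcp_pos','eef_rot','contact_force','moment','gripper_width','gripper_force')})
E
python3 st.py
```

```text
{'time_s': np.float64(4.8833), 'tcp_pos': array([0.5042, 0.1924, 0.0813]), 'eef_rot': array([-1.799952e+02, -2.000000e-04,  1.790051e+02]), 'contact_force': array([-1.5159, -0.425 ,  4.4611]), 'moment': array([-0.4151,  0.2744, -0.053 ]), 'gripper_width': np.float64(0.0463), 'gripper_force': np.float64(27.0046)}
```

>>> {"name": "apply_moves", "arguments": {
  "targets": [
    {"dp":[0,0,0.0006],"yaw":2},
    {"dp":[0,0,0.0006],"yaw":4},
    {"dp":[0,0,0.0006],"yaw":6},
    {"dp":[0,0,0.0006],"yaw":8},
    {"dp":[0,0,0.0006],"yaw":10},
    {"dp":[0,0,0.0006],"yaw":12},
    {"dp":[0,0,0.0006],"yaw":14},
    {"dp":[0,0,0.0006],"yaw":14},
    {"dp":[0,0,0.0006],"yaw":14}
  ]
}}

```text
time_s: 5.63
tcp_pos: [0.5039, 0.1923, 0.0815]
eef_rot: [-180.0, -0.0, -167.1]
contact_force: [-0.5, -0.3, 0.7]
gripper_width: 0.0464
gripper_force: 27.0
```

```bash
python3 st.py
```

```text
{'time_s': np.float64(5.6333), 'tcp_pos': array([0.5039, 0.1923, 0.0815]), 'eef_rot': array([-1.799874e+02, -4.590000e-02, -1.670550e+02]), 'contact_force': array([-0.4516, -0.3356,  0.7289]), 'moment': array([-0.3204,  0.193 ,  0.0448]), 'gripper_width': np.float64(0.0464), 'gripper_force': np.float64(26.9752)}
```

>>> {"name": "apply_moves", "arguments": {
  "targets": [
    {"dp":[0,0,0],"yaw":1.5},
    {"dp":[0,0,0],"yaw":3},
    {"dp":[0,0,0],"yaw":3},
    {"dp":[0,0,0],"yaw":3}
  ]
}}

```text
time_s: 5.97
tcp_pos: [0.504, 0.1925, 0.0815]
eef_rot: [180.0, -0.0, -164.1]
contact_force: [0.2, -0.5, -1.2]
gripper_width: 0.0459
gripper_force: 27.0
```

```bash
python3 st.py
```

```text
{'time_s': np.float64(5.9667), 'tcp_pos': array([0.504 , 0.1925, 0.0815]), 'eef_rot': array([ 1.799942e+02, -1.810000e-02, -1.640700e+02]), 'contact_force': array([ 0.1785, -0.4634, -1.2214]), 'moment': array([0.0147, 0.0202, 0.0393]), 'gripper_width': np.float64(0.0459), 'gripper_force': np.float64(26.9755)}
```

>>> {"name": "apply_moves", "arguments": {
  "targets": [
    {"dp":[0,0,0],"yaw":1.5},
    {"dp":[0,0,0],"yaw":3},
    {"dp":[0,0,0],"yaw":3},
    {"dp":[0,0,0],"yaw":3}
  ]
}}

```text
time_s: 6.3
tcp_pos: [0.5041, 0.1925, 0.0817]
eef_rot: [180.0, -0.0, -161.1]
contact_force: [-0.3, 0.6, -0.9]
gripper_width: 0.0464
gripper_force: 27.0
```

```bash
python3 st.py
```

```text
{'time_s': np.float64(6.3), 'tcp_pos': array([0.5041, 0.1925, 0.0817]), 'eef_rot': array([ 1.799944e+02, -6.600000e-03, -1.610648e+02]), 'contact_force': array([-0.2833,  0.5867, -0.931 ]), 'moment': array([0.0084, 0.0016, 0.0229]), 'gripper_width': np.float64(0.0464), 'gripper_force': np.float64(26.9755)}
```

>>> {"name": "apply_moves", "arguments": {
  "targets": [
    {"dp":[0,0,0],"yaw":1.5},
    {"dp":[0,0,0],"yaw":3},
    {"dp":[0,0,0],"yaw":3},
    {"dp":[0,0,0],"yaw":3}
  ]
}}

```text
time_s: 6.63
tcp_pos: [0.5042, 0.1925, 0.0818]
eef_rot: [180.0, -0.0, -158.1]
contact_force: [0.1, -0.7, -1.8]
gripper_width: 0.0464
gripper_force: 27.0
```

```bash
python3 st.py
```

```text
{'time_s': np.float64(6.6333), 'tcp_pos': array([0.5042, 0.1925, 0.0818]), 'eef_rot': array([ 1.799973e+02, -3.400000e-03, -1.580605e+02]), 'contact_force': array([ 0.0873, -0.7039, -1.8048]), 'moment': array([ 0.0112, -0.0023,  0.0161]), 'gripper_width': np.float64(0.0464), 'gripper_force': np.float64(26.9756)}
```

>>> {"name": "apply_moves", "arguments": {
  "targets": [
    {"dp":[0,0,0],"yaw":2},
    {"dp":[0,0,0],"yaw":3.5},
    {"dp":[0,0,0],"yaw":3.5},
    {"dp":[0,0,0],"yaw":3.5}
  ]
}}

```text
time_s: 6.97
tcp_pos: [0.5042, 0.1925, 0.0818]
eef_rot: [180.0, -0.0, -154.6]
contact_force: [-0.1, 0.1, -3.0]
gripper_width: 0.0465
gripper_force: 27.0
```

```bash
python3 st.py
```

```text
{'time_s': np.float64(6.9667), 'tcp_pos': array([0.5042, 0.1925, 0.0818]), 'eef_rot': array([ 1.799997e+02, -9.000000e-04, -1.545615e+02]), 'contact_force': array([-0.1013,  0.0915, -3.0038]), 'moment': array([-0.0226, -0.0039, -0.0065]), 'gripper_width': np.float64(0.0465), 'gripper_force': np.float64(26.9755)}
```

>>> {"name": "apply_moves", "arguments": {
  "targets": [
    {"dp":[0,0,-0.0002],"yaw":2},
    {"dp":[0,0,-0.0002],"yaw":3.5},
    {"dp":[0,0,-0.0002],"yaw":3.5},
    {"dp":[0,0,-0.0002],"yaw":3.5}
  ]
}}

```text
time_s: 7.3
tcp_pos: [0.5042, 0.1925, 0.0816]
eef_rot: [-180.0, 0.0, -151.1]
contact_force: [-0.1, -0.3, -1.5]
gripper_width: 0.0462
gripper_force: 27.0
```

```bash
python3 st.py
```

```text
{'time_s': np.float64(7.3), 'tcp_pos': array([0.5042, 0.1925, 0.0816]), 'eef_rot': array([-1.799998e+02,  2.000000e-04, -1.510649e+02]), 'contact_force': array([-0.1397, -0.2955, -1.4863]), 'moment': array([0.0574, 0.0629, 0.038 ]), 'gripper_width': np.float64(0.0462), 'gripper_force': np.float64(26.9756)}
```

>>> {"name": "apply_moves", "arguments": {
  "targets": [
    {"dp":[0,0,0],"yaw":2},
    {"dp":[0,0,0],"yaw":3.5},
    {"dp":[0,0,0],"yaw":3.5},
    {"dp":[0,0,0],"yaw":3.5}
  ]
}}

```text
time_s: 7.63
tcp_pos: [0.5042, 0.1925, 0.0816]
eef_rot: [180.0, 0.0, -147.6]
contact_force: [0.3, 0.3, -2.0]
gripper_width: 0.0458
gripper_force: 27.0
```

```bash
python3 st.py
```

```text
{'time_s': np.float64(7.6333), 'tcp_pos': array([0.5042, 0.1925, 0.0816]), 'eef_rot': array([ 1.799976e+02,  2.200000e-03, -1.475681e+02]), 'contact_force': array([ 0.2766,  0.3366, -1.9613]), 'moment': array([0.0165, 0.0119, 0.0274]), 'gripper_width': np.float64(0.0458), 'gripper_force': np.float64(26.9755)}
```

>>> {"name": "apply_moves", "arguments": {
  "targets": [
    {"dp":[0,0,0],"yaw":2},
    {"dp":[0,0,0],"yaw":3.5},
    {"dp":[0,0,0],"yaw":3.5},
    {"dp":[0,0,0],"yaw":3.5}
  ]
}}

```text
time_s: 7.97
tcp_pos: [0.5042, 0.1925, 0.0816]
eef_rot: [180.0, -0.0, -144.1]
contact_force: [-0.7, -0.3, -2.1]
gripper_width: 0.0466
gripper_force: 27.0
```

```bash
python3 st.py
```

```text
{'time_s': np.float64(7.9667), 'tcp_pos': array([0.5042, 0.1925, 0.0816]), 'eef_rot': array([ 1.799989e+02, -1.800000e-03, -1.440699e+02]), 'contact_force': array([-0.7222, -0.2756, -2.1095]), 'moment': array([0.0512, 0.0251, 0.0272]), 'gripper_width': np.float64(0.0466), 'gripper_force': np.float64(26.9756)}
```

>>> {"name": "apply_moves", "arguments": {
  "targets": [
    {"dp":[0,0,0],"yaw":2},
    {"dp":[0,0,0],"yaw":3.5},
    {"dp":[0,0,0],"yaw":3.5},
    {"dp":[0,0,0],"yaw":3.5}
  ]
}}

```text
time_s: 8.3
tcp_pos: [0.5042, 0.1925, 0.0817]
eef_rot: [-180.0, 0.0, -140.6]
contact_force: [0.9, -0.3, -1.3]
gripper_width: 0.0467
gripper_force: 27.0
```

```bash
python3 st.py
```

```text
{'time_s': np.float64(8.3), 'tcp_pos': array([0.5042, 0.1925, 0.0817]), 'eef_rot': array([-1.799998e+02,  1.200000e-03, -1.405698e+02]), 'contact_force': array([ 0.8722, -0.3068, -1.2979]), 'moment': array([0.0296, 0.0205, 0.0435]), 'gripper_width': np.float64(0.0467), 'gripper_force': np.float64(26.9755)}
```

>>> {"name": "apply_moves", "arguments": {
  "targets": [
    {"dp":[0,0,0],"yaw":2},
    {"dp":[0,0,0],"yaw":3.5},
    {"dp":[0,0,0],"yaw":3.5},
    {"dp":[0,0,0],"yaw":3.5}
  ]
}}

```text
time_s: 8.63
tcp_pos: [0.5042, 0.1925, 0.0816]
eef_rot: [-180.0, 0.0, -137.1]
contact_force: [0.4, 0.0, -1.5]
gripper_width: 0.0461
gripper_force: 27.0
```

```bash
python3 st.py
```

```text
{'time_s': np.float64(8.6333), 'tcp_pos': array([0.5042, 0.1925, 0.0816]), 'eef_rot': array([-1.799991e+02,  1.200000e-03, -1.370666e+02]), 'contact_force': array([ 0.3962,  0.0279, -1.487 ]), 'moment': array([-0.0208,  0.0333,  0.0098]), 'gripper_width': np.float64(0.0461), 'gripper_force': np.float64(26.9757)}
```

>>> {"name": "apply_moves", "arguments": {
  "targets": [
    {"dp":[0,0,0],"yaw":2},
    {"dp":[0,0,0],"yaw":3.5},
    {"dp":[0,0,0],"yaw":3.5},
    {"dp":[0,0,0],"yaw":3.5}
  ]
}}

```text
time_s: 8.97
tcp_pos: [0.5043, 0.1924, 0.0816]
eef_rot: [-180.0, 0.0, -133.6]
contact_force: [1.4, -1.1, -1.6]
gripper_width: 0.0465
gripper_force: 27.0
```

```bash
python3 st.py
```

```text
{'time_s': np.float64(8.9667), 'tcp_pos': array([0.5043, 0.1924, 0.0816]), 'eef_rot': array([-1.799945e+02,  2.400000e-03, -1.335746e+02]), 'contact_force': array([ 1.3607, -1.1187, -1.6131]), 'moment': array([-0.2399, -0.351 , -0.0911]), 'gripper_width': np.float64(0.0465), 'gripper_force': np.float64(26.9578)}
```

Something was met: moments jumped, with z at -0.09. I confirm with a small extra turn.

>>> {"name": "apply_moves", "arguments": {
  "targets": [
    {"dp":[0,0,0],"yaw":0.7},
    {"dp":[0,0,0],"yaw":1.4},
    {"dp":[0,0,0],"yaw":1.4},
    {"dp":[0,0,0],"yaw":1.4}
  ]
}}

```text
time_s: 9.3
tcp_pos: [0.5043, 0.1925, 0.0816]
eef_rot: [-180.0, 0.0, -132.1]
contact_force: [1.3, -1.5, -3.0]
gripper_width: 0.0462
gripper_force: 27.0
```

```bash
python3 st.py
```

```text
{'time_s': np.float64(9.3), 'tcp_pos': array([0.5043, 0.1925, 0.0816]), 'eef_rot': array([-1.799967e+02,  5.500000e-03, -1.320825e+02]), 'contact_force': array([ 1.3447, -1.4524, -2.9688]), 'moment': array([-0.3659, -0.5157, -0.1941]), 'gripper_width': np.float64(0.0462), 'gripper_force': np.float64(26.9509)}
```

The stop is confirmed: torque is rising about 0.1 N m per 1.5°. I back off 1.5° so I sit about 1° past first touch, then lift slightly and check.

>>> {"name": "apply_moves", "arguments": {
  "targets": [
    {"dp":[0,0,0],"yaw":-1.5},
    {"dp":[0,0,0],"yaw":-1.5},
    {"dp":[0,0,0.0005],"yaw":-1.5},
    {"dp":[0,0,0.001],"yaw":-1.5},
    {"dp":[0,0,0.001],"yaw":-1.5},
    {"dp":[0,0,0.001],"yaw":-1.5}
  ]
}}

```text
time_s: 9.8
tcp_pos: [0.5041, 0.1924, 0.0825]
eef_rot: [180.0, -0.0, -133.5]
contact_force: [1.9, -1.7, -4.1]
gripper_width: 0.0459
gripper_force: 26.9
```

```bash
python3 st.py
```

```text
{'time_s': np.float64(9.8), 'tcp_pos': array([0.5041, 0.1924, 0.0825]), 'eef_rot': array([ 1.799987e+02, -1.610000e-02, -1.335481e+02]), 'contact_force': array([ 1.8796, -1.7081, -4.0933]), 'moment': array([-0.4323, -0.6745, -0.1275]), 'gripper_width': np.float64(0.0459), 'gripper_force': np.float64(26.9232)}
```

>>> {"name": "apply_moves", "arguments": {
  "targets": [
    {"dp":[0.0005,-0.0005,0],"yaw":0},
    {"dp":[0.0005,-0.0005,0.0005],"yaw":0},
    {"dp":[0.0005,-0.0005,0.001],"yaw":0},
    {"dp":[0.0005,-0.0005,0.001],"yaw":0},
    {"dp":[0.0005,-0.0005,0.001],"yaw":0}
  ]
}}

```text
time_s: 10.22
tcp_pos: [0.5044, 0.192, 0.0835]
eef_rot: [180.0, -0.0, -133.6]
contact_force: [-0.9, 1.6, -5.3]
gripper_width: 0.0465
gripper_force: 27.0
```

```bash
python3 st.py
```

```text
{'time_s': np.float64(10.2167), 'tcp_pos': array([0.5044, 0.192 , 0.0835]), 'eef_rot': array([ 1.799774e+02, -1.940000e-02, -1.335628e+02]), 'contact_force': array([-0.9403,  1.6006, -5.3086]), 'moment': array([ 0.6389,  0.7417, -0.0826]), 'gripper_width': np.float64(0.0465), 'gripper_force': np.float64(26.984)}
```

>>> {"name": "apply_moves", "arguments": {
  "targets": [
    {"dp":[-0.0003,0.0003,0],"yaw":0},
    {"dp":[-0.0003,0.0003,0.0005],"yaw":0},
    {"dp":[-0.0003,0.0003,0.001],"yaw":0},
    {"dp":[-0.0003,0.0003,0.001],"yaw":0},
    {"dp":[-0.0003,0.0003,0.001],"yaw":0}
  ]
}}

```text
time_s: 10.63
tcp_pos: [0.5044, 0.1923, 0.0847]
eef_rot: [-180.0, 0.0, -133.6]
contact_force: [0.0, 0.7, -4.4]
gripper_width: 0.0462
gripper_force: 27.0
```

```bash
python3 st.py
```

```text
{'time_s': np.float64(10.6333), 'tcp_pos': array([0.5044, 0.1923, 0.0847]), 'eef_rot': array([-1.799998e+02,  3.000000e-03, -1.335595e+02]), 'contact_force': array([ 0.0433,  0.6603, -4.4124]), 'moment': array([ 0.254 ,  0.4621, -0.066 ]), 'gripper_width': np.float64(0.0462), 'gripper_force': np.float64(26.9696)}
```

>>> {"name": "apply_moves", "arguments": {
  "targets": [
    {"dp":[-0.0001,0.0001,0.0007],"yaw":0},
    {"dp":[-0.0001,0.0001,0.0014],"yaw":0},
    {"dp":[-0.0001,0.0001,0.0021],"yaw":0},
    {"dp":[-0.0001,0.0001,0.0028],"yaw":0},
    {"dp":[-0.0001,0.0001,0.003],"yaw":0},
    {"dp":[-0.0001,0.0001,0.003],"yaw":0}
  ]
}}

```text
time_s: 11.13
tcp_pos: [0.5045, 0.1924, 0.0879]
eef_rot: [-180.0, 0.0, -133.6]
contact_force: [-0.1, -0.4, -4.1]
gripper_width: 0.0465
gripper_force: 27.0
```

```bash
python3 st.py
```

```text
{'time_s': np.float64(11.1333), 'tcp_pos': array([0.5045, 0.1924, 0.0879]), 'eef_rot': array([-1.799913e+02,  2.060000e-02, -1.335538e+02]), 'contact_force': array([-0.1131, -0.3625, -4.0779]), 'moment': array([-0.0077,  0.1281, -0.0629]), 'gripper_width': np.float64(0.0465), 'gripper_force': np.float64(26.9647)}
```

>>> {"name": "apply_moves", "arguments": {
  "targets": [
    {"dp":[0,0,0.001],"yaw":0},
    {"dp":[0,0,0.002],"yaw":0},
    {"dp":[0,0,0.003],"yaw":0},
    {"dp":[0,0,0.004],"yaw":0},
    {"dp":[0,0,0.005],"yaw":0},
    {"dp":[0,0,0.006],"yaw":0},
    {"dp":[0,0,0.007],"yaw":0},
    {"dp":[0,0,0.008],"yaw":0},
    {"dp":[0,0,0.008],"yaw":0}
  ]
}}

```text
time_s: 11.88
tcp_pos: [0.5044, 0.1925, 0.0959]
eef_rot: [-180.0, 0.0, -133.6]
contact_force: [-0.3, -0.2, -2.0]
gripper_width: 0.0463
gripper_force: 27.0
```

```bash
python3 st.py
```

```text
{'time_s': np.float64(11.8833), 'tcp_pos': array([0.5044, 0.1925, 0.0959]), 'eef_rot': array([-1.799961e+02,  1.950000e-02, -1.335524e+02]), 'contact_force': array([-0.3184, -0.1727, -1.9885]), 'moment': array([ 0.0543,  0.0294, -0.0065]), 'gripper_width': np.float64(0.0463), 'gripper_force': np.float64(26.9758)}
```

Free of the ring. I lift clear.

>>> {"name": "apply_moves", "arguments": {
  "targets": [
    {"dp":[0,0,0.003],"yaw":0},
    {"dp":[0,0,0.006],"yaw":0},
    {"dp":[0,0,0.009],"yaw":0},
    {"dp":[0,0,0.013],"yaw":0},
    {"dp":[0,0,0.019],"yaw":0},
    {"dp":[0,0,0.026],"yaw":0},
    {"dp":[0,0,0.034],"yaw":0},
    {"dp":[0,0,0.042],"yaw":0},
    {"dp":[0,0,0.05],"yaw":0},
    {"dp":[0,0,0.058],"yaw":0},
    {"dp":[0,0,0.064],"yaw":0},
    {"dp":[0,0,0.068],"yaw":0},
    {"dp":[0,0,0.07],"yaw":0},
    {"dp":[0,0,0.07],"yaw":0},
    {"dp":[0,0,0.07],"yaw":0}
  ]
}}

```text
time_s: 13.13
tcp_pos: [0.5041, 0.1923, 0.1654]
eef_rot: [180.0, -0.0, -133.6]
contact_force: [-0.4, -1.2, -2.4]
gripper_width: 0.0461
gripper_force: 27.0
```

```bash
python3 st.py
python3 - <<'E'
from h import *
a=cap('scene'); b=cap('top'); W=world(b); z=W[...,2]
cv2.imwrite('pics/s2.png',cv2.resize(a['image'][130:290,280:490,::-1],(735,560)))
# stand circle/edges again from top and scene
for n,c,(u0,u1,v0,v1) in(('top',b,(375,440,235,297)),('scene',a,(185,255,232,290))):
    Wc=world(c); M=np.zeros((480,640),bool); M[v0:v1,u0:u1]=1; p=Wc[M&(abs(Wc[...,2]-.03)<.005)&(c['range_z']>0)]
    print(n,np.median(p[:,2]),cv2.minAreaRect(p[:,:2].astype(np.float32)*1000))
# cap bottom in scene: blue pixels
hsv=cv2.cvtColor(a['image'],cv2.COLOR_RGB2HSV); Wc=world(a)
m=np.zeros((480,640),bool); m[100:260,340:440]=1
q=Wc[m&(abs(hsv[...,0].astype(int)-115)<15)&(hsv[...,1]>120)&(a['range_z']>0)]; print(len(q),np.percentile(q,[2,50,98],axis=0))
E
```

```text
{'time_s': np.float64(13.1333), 'tcp_pos': array([0.5041, 0.1923, 0.1654]), 'eef_rot': array([ 1.799899e+02, -1.650000e-02, -1.335629e+02]), 'contact_force': array([-0.3735, -1.1592, -2.4039]), 'moment': array([-0.0165,  0.0703,  0.0332]), 'gripper_width': np.float64(0.0461), 'gripper_force': np.float64(26.9755)}
top 0.031102259479651437 ((514.4744262695312, -213.15805053710938), (90.13153076171875, 91.15633392333984), 3.441498279571533)
scene 0.029188052883107135 ((518.096435546875, -213.8810577392578), (95.3599624633789, 90.1247329711914), 3.224857807159424)
23 [[0.51751873 0.18868077 0.14105496]
 [0.52144594 0.19071285 0.1574387 ]
 [0.5249227  0.19724235 0.17543071]]
```

View pics/s2.png

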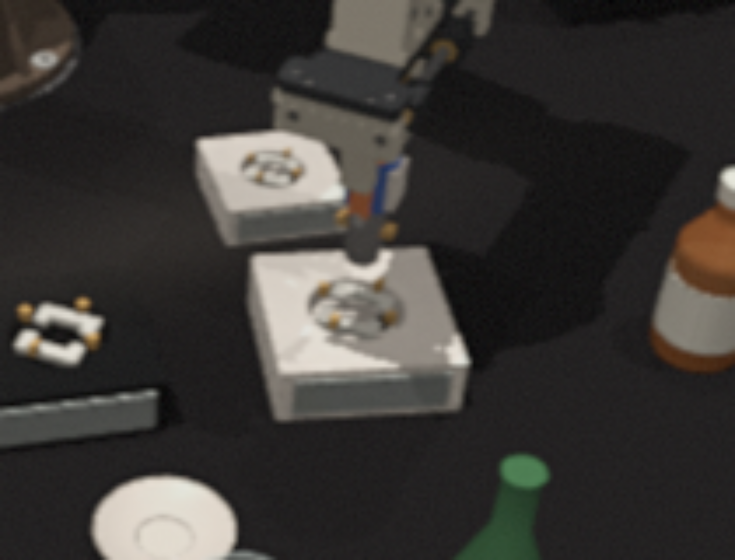

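The cartridge hangs upright clear of the station (stem at crop (363,235), socket at (355,310)). I go towards the stand and stop short so the wrist camera sees the well.

>>> {"name": "apply_moves", "arguments": {
  "targets": [
    {"dp":[0.002,-0.01,0.005],"yaw":0},
    {"dp":[0.005,-0.03,0.01],"yaw":0},
    {"dp":[0.009,-0.055,0.01],"yaw":0},
    {"dp":[0.014,-0.085,0.01],"yaw":0},
    {"dp":[0.019,-0.115,0.01],"yaw":0},
    {"dp":[0.024,-0.145,0.01],"yaw":0},
    {"dp":[0.029,-0.175,0.01],"yaw":0},
    {"dp":[0.034,-0.205,0.01],"yaw":0},
    {"dp":[0.039,-0.235,0.01],"yaw":0},
    {"dp":[0.044,-0.265,0.01],"yaw":0},
    {"dp":[0.049,-0.295,0.01],"yaw":0},
    {"dp":[0.054,-0.32,0.01],"yaw":0},
    {"dp":[0.057,-0.34,0.01],"yaw":0},
    {"dp":[0.059,-0.352,0.01],"yaw":0},
    {"dp":[0.059,-0.355,0.01],"yaw":0},
    {"dp":[0.059,-0.355,0.01],"yaw":0},
    {"dp":[0.059,-0.355,0.01],"yaw":0},
    {"dp":[0.059,-0.355,0.01],"yaw":0}
  ]
}}

```text
time_s: 14.73
tcp_pos: [0.5632, -0.1618, 0.1757]
eef_rot: [180.0, 0.0, -133.5]
contact_force: [0.1, -0.1, -1.6]
gripper_width: 0.0463
gripper_force: 27.0
```

```bash
python3 st.py
python3 - <<'E'
from h import *
c=wcap(); cv2.imwrite('pics/w4.png',c['image'][...,::-1]); print(proj(c,[.515,-.2145,.03]))
E
```

```text
{'time_s': np.float64(14.7333), 'tcp_pos': array([ 0.5632, -0.1618,  0.1757]), 'eef_rot': array([ 1.799911e+02,  6.700000e-03, -1.335114e+02]), 'contact_force': array([ 0.0904, -0.0772, -1.5594]), 'moment': array([ 0.0194, -0.0096,  0.0235]), 'gripper_width': np.float64(0.0463), 'gripper_force': np.float64(26.9758)}
(np.float64(320.8186275389233), np.float64(132.9229110044834))
```

View pics/w4.png

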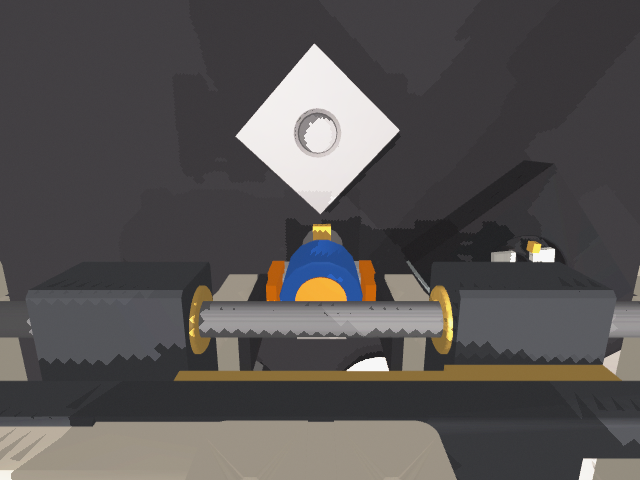

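The wrist view shows the stand with its well at (317,132), and the held cartridge at (321,270), upright and centred in the jaws. I now compute the offsets.

Run:
```python
from h import *
c=wcap(); s=get_state(); W=world(c); print(s['tcp_pos'])
ok=np.zeros((480,640),bool); ok[35:222,225:410]=1; ok&=c['range_z']>0
p=W[ok&(abs(W[...,2]-.03)<.006)]; print(np.median(p[:,2]),cv2.minAreaRect(p[:,:2].astype(np.float32)*1000))
# rim hole: pixels below top surface inside stand
m=(ok&(W[...,2]<.024)).astype(np.uint8); n,l,st,ce=cv2.connectedComponentsWithStats(m); i=l[132,317]; print(st[i],ce[i])
# rectify top plane, 0.25mm/px
g=np.arange(-30,30,.25); X,Y=np.meshgrid(g/1000+.515,g/1000-.214)
pr=np.stack([X,Y,0*X+.030],-1)@c['R'].T+c['t']
rec=cv2.remap(c['image'],(pr[...,0]/pr[...,2]*c['fx']+c['cx']).astype(np.float32),(pr[...,1]/pr[...,2]*c['fy']+c['cy']).astype(np.float32),cv2.INTER_LINEAR)
cs=cv2.HoughCircles(cv2.medianBlur(cv2.cvtColor(rec,cv2.COLOR_RGB2GRAY),5),cv2.HOUGH_GRADIENT,1,400,param1=80,param2=15,minRadius=58,maxRadius=84)
if cs is not None:
    x,y,rr=cs[0,0]; print('rim',.515+(x*.25-30)/1000,-.214+(y*.25-30)/1000,rr*.25)
# held: blue + orange
hsv=cv2.cvtColor(c['image'],cv2.COLOR_RGB2HSV); q=(c['range_z']>0); q[:220]=0;q[320:]=0;q[:,:250]=0;q[:,390:]=0
org=W[q&(hsv[...,0]<22)&(hsv[...,1]>150)&(W[...,2]>.17)]; print('cap top z',np.percentile(W[q&(W[...,2]<.2)&(abs(hsv[...,0].astype(int)-112)<18)&(hsv[...,1]>120)][:,2],[2,50,98]),org.mean(0))
```

```text
[ 0.56331186 -0.16171773  0.17580496]
0.029355952234909208 ((517.1031494140625, -216.62185668945312), (90.22608184814453, 90.32172393798828), 3.4616739749908447)
[ 298  113   40   40 1243] [317.07964602 132.46741754]
rim 0.517375 -0.216875 14.825
cap top z [0.15236329 0.18379423 0.18570208] [ 0.56050956 -0.16655737  0.18344933]
```

>>> {"name": "apply_moves", "arguments": {
  "targets": [
    {"dp":[-0.01,-0.012,0],"yaw":0},
    {"dp":[-0.02,-0.024,0],"yaw":0},
    {"dp":[-0.03,-0.036,0],"yaw":0},
    {"dp":[-0.039,-0.046,0],"yaw":0},
    {"dp":[-0.045,-0.052,0],"yaw":0},
    {"dp":[-0.0468,-0.0543,0],"yaw":0},
    {"dp":[-0.0468,-0.0543,-0.01],"yaw":0},
    {"dp":[-0.0468,-0.0543,-0.02],"yaw":0},
    {"dp":[-0.0468,-0.0543,-0.03],"yaw":0},
    {"dp":[-0.0468,-0.0543,-0.04],"yaw":0},
    {"dp":[-0.0468,-0.0543,-0.05],"yaw":0},
    {"dp":[-0.0468,-0.0543,-0.057],"yaw":0},
    {"dp":[-0.0468,-0.0543,-0.062],"yaw":0},
    {"dp":[-0.0468,-0.0543,-0.064],"yaw":0},
    {"dp":[-0.0468,-0.0543,-0.064],"yaw":0},
    {"dp":[-0.0468,-0.0543,-0.064],"yaw":0}
  ]
}}

```text
time_s: 16.17
tcp_pos: [0.5168, -0.2169, 0.1119]
eef_rot: [-180.0, 0.0, -133.5]
contact_force: [0.0, 0.1, -0.7]
gripper_width: 0.0465
gripper_force: 27.0
```

```bash
python3 st.py
```

```text
{'time_s': np.float64(16.1667), 'tcp_pos': array([ 0.5168, -0.2169,  0.1119]), 'eef_rot': array([-1.799801e+02,  5.300000e-03, -1.335464e+02]), 'contact_force': array([ 0.0184,  0.0925, -0.6906]), 'moment': array([-0.0166,  0.0578,  0.0152]), 'gripper_width': np.float64(0.0465), 'gripper_force': np.float64(26.9758)}
```

>>> {"name": "apply_moves", "arguments": {
  "targets": [
    {"dp":[0,0.0006,-0.001],"yaw":0},
    {"dp":[0,0.0006,-0.003],"yaw":0},
    {"dp":[0,0.0006,-0.0045],"yaw":0},
    {"dp":[0,0.0006,-0.006],"yaw":0},
    {"dp":[0,0.0006,-0.007],"yaw":0},
    {"dp":[0,0.0006,-0.008],"yaw":0},
    {"dp":[0,0.0006,-0.009],"yaw":0},
    {"dp":[0,0.0006,-0.01],"yaw":0},
    {"dp":[0,0.0006,-0.01],"yaw":0}
  ]
}}

```text
time_s: 16.92
tcp_pos: [0.5164, -0.2163, 0.1014]
eef_rot: [180.0, -0.0, -133.6]
contact_force: [0.2, -0.5, -1.9]
gripper_width: 0.0464
gripper_force: 27.0
```

```bash
python3 st.py
```

```text
{'time_s': np.float64(16.9167), 'tcp_pos': array([ 0.5164, -0.2163,  0.1014]), 'eef_rot': array([ 1.799816e+02, -1.110000e-02, -1.335615e+02]), 'contact_force': array([ 0.1504, -0.4835, -1.9447]), 'moment': array([ 0.0169,  0.0278, -0.0615]), 'gripper_width': np.float64(0.0464), 'gripper_force': np.float64(26.9757)}
```

>>> {"name": "apply_moves", "arguments": {
  "targets": [
    {"dp":[0,0,-0.002],"yaw":0},
    {"dp":[0,0,-0.004],"yaw":0},
    {"dp":[0,0,-0.006],"yaw":0},
    {"dp":[0,0,-0.008],"yaw":0},
    {"dp":[0,0,-0.01],"yaw":0},
    {"dp":[0,0,-0.012],"yaw":0},
    {"dp":[0,0,-0.0135],"yaw":0},
    {"dp":[0,0,-0.0145],"yaw":0},
    {"dp":[0,0,-0.015],"yaw":0},
    {"dp":[0,0,-0.015],"yaw":0}
  ]
}}

```text
time_s: 17.75
tcp_pos: [0.5165, -0.2163, 0.0865]
eef_rot: [180.0, -0.0, -133.6]
contact_force: [0.2, -0.5, -1.2]
gripper_width: 0.0463
gripper_force: 27.0
```

```bash
python3 st.py
```

```text
{'time_s': np.float64(17.75), 'tcp_pos': array([ 0.5165, -0.2163,  0.0865]), 'eef_rot': array([ 1.799940e+02, -4.200000e-03, -1.335599e+02]), 'contact_force': array([ 0.1749, -0.5204, -1.1941]), 'moment': array([0.014 , 0.0292, 0.0377]), 'gripper_width': np.float64(0.0463), 'gripper_force': np.float64(26.9757)}
```

>>> {"name": "apply_moves", "arguments": {
  "targets": [
    {"dp":[0,0,-0.0005],"yaw":0},
    {"dp":[0,0,-0.001],"yaw":0},
    {"dp":[0,0,-0.0015],"yaw":0},
    {"dp":[0,0,-0.002],"yaw":0},
    {"dp":[0,0,-0.002],"yaw":0},
    {"dp":[0,0,-0.002],"yaw":0}
  ]
}}

```text
time_s: 18.25
tcp_pos: [0.5165, -0.2163, 0.0846]
eef_rot: [180.0, -0.0, -133.6]
contact_force: [0.1, 0.1, -2.2]
gripper_width: 0.0465
gripper_force: 27.0
```

```bash
python3 st.py
```

```text
{'time_s': np.float64(18.25), 'tcp_pos': array([ 0.5165, -0.2163,  0.0846]), 'eef_rot': array([ 1.799995e+02, -2.000000e-04, -1.335606e+02]), 'contact_force': array([ 0.131 ,  0.0601, -2.1836]), 'moment': array([0.0116, 0.041 , 0.0228]), 'gripper_width': np.float64(0.0465), 'gripper_force': np.float64(26.9758)}
```

>>> {"name": "apply_moves", "arguments": {
  "targets": [
    {"dp":[0,0,-0.0003],"yaw":0},
    {"dp":[0,0,-0.0006],"yaw":0},
    {"dp":[0,0,-0.001],"yaw":0},
    {"dp":[0,0,-0.001],"yaw":0},
    {"dp":[0,0,-0.001],"yaw":0}
  ]
}}

```text
time_s: 18.67
tcp_pos: [0.5167, -0.2163, 0.0844]
eef_rot: [-180.0, 0.0, -133.5]
contact_force: [-1.2, 1.3, 5.7]
gripper_width: 0.0466
gripper_force: 27.1
```

```bash
python3 st.py
```

```text
{'time_s': np.float64(18.6667), 'tcp_pos': array([ 0.5167, -0.2163,  0.0844]), 'eef_rot': array([-1.799634e+02,  1.730000e-02, -1.335423e+02]), 'contact_force': array([-1.2304,  1.2993,  5.7046]), 'moment': array([0.5986, 0.8112, 0.0231]), 'gripper_width': np.float64(0.0466), 'gripper_force': np.float64(27.0713)}
```

On the floor (contact at the expected height). I release.

>>> {"name": "apply_moves", "arguments": {
  "targets": [
    {"dp":[0,0,0.0005],"yaw":0},
    {"dp":[0,0,0.0005],"yaw":0},
    {"dp":[0,0,0.0005],"yaw":0}
  ]
}}

```text
time_s: 18.92
tcp_pos: [0.5166, -0.2163, 0.0844]
eef_rot: [-180.0, 0.0, -133.5]
contact_force: [-0.8, 0.9, 3.4]
gripper_width: 0.0466
gripper_force: 27.0
```

>>> {"name": "apply_moves", "arguments": {
  "targets": [
    {"dp":[0,0,0],"yaw":0},
    {"dp":[0,0,0],"yaw":0},
    {"dp":[0,0,0],"yaw":0},
    {"dp":[0,0,0],"yaw":0},
    {"dp":[0,0,0],"yaw":0},
    {"dp":[0,0,0],"yaw":0},
    {"dp":[0,0,0],"yaw":0},
    {"dp":[0,0,0],"yaw":0},
    {"dp":[0,0,0],"yaw":0},
    {"dp":[0,0,0],"yaw":0}
  ],
  "grip": -1
}}

```text
time_s: 19.75
tcp_pos: [0.5165, -0.2163, 0.0842]
eef_rot: [-180.0, 0.0, -133.6]
contact_force: [0.7, 0.6, 0.3]
gripper_width: 0.0872
gripper_force: 0.0
```

Released. I retreat straight up, then back off to see.

>>> {"name": "apply_moves", "arguments": {
  "targets": [
    {"dp":[0,0,0.005],"yaw":0},
    {"dp":[0,0,0.015],"yaw":0},
    {"dp":[0,0,0.03],"yaw":0},
    {"dp":[0,0,0.05],"yaw":0},
    {"dp":[0,0,0.075],"yaw":0},
    {"dp":[0,0,0.1],"yaw":0},
    {"dp":[0.02,0.02,0.12],"yaw":0},
    {"dp":[0.04,0.04,0.12],"yaw":0},
    {"dp":[0.05,0.05,0.12],"yaw":0},
    {"dp":[0.05,0.05,0.12],"yaw":0},
    {"dp":[0.05,0.05,0.12],"yaw":0},
    {"dp":[0.05,0.05,0.12],"yaw":0}
  ]
}}

```text
time_s: 20.75
tcp_pos: [0.5657, -0.1665, 0.2039]
eef_rot: [180.0, -0.0, -133.5]
contact_force: [0.3, 0.2, -0.3]
gripper_width: 0.0874
gripper_force: 0.0
```

```bash
python3 st.py
python3 - <<'E'
from h import *
c=wcap(); W=world(c); cv2.imwrite('pics/w5.png',c['image'][...,::-1])
hsv=cv2.cvtColor(c['image'],cv2.COLOR_RGB2HSV); ok=(c['range_z']>0)&(np.hypot(W[...,0]-.5167,W[...,1]+.2162)<.04)
p=W[ok&(W[...,2]>.088)&(W[...,2]<.1)]
print('top z',np.median(p[:,2])); d=p[np.hypot(*(p[:,:2]-np.median(p[:,:2],0)).T)<.022]
print(cv2.minEnclosingCircle(d[:,:2].astype(np.float32)*1000), cv2.minAreaRect(p[:,:2].astype(np.float32)*1000))
A=np.c_[d[:,:2]-d[:,:2].mean(0),np.ones(len(d))]; print('tilt',np.linalg.lstsq(A,d[:,2],rcond=None)[0][:2])
E
```

```text
{'time_s': np.float64(20.75), 'tcp_pos': array([ 0.5657, -0.1665,  0.2039]), 'eef_rot': array([ 1.799513e+02, -4.350000e-02, -1.335487e+02]), 'contact_force': array([ 0.2955,  0.2154, -0.266 ]), 'moment': array([-0.0052,  0.0989,  0.0016]), 'gripper_width': np.float64(0.0874), 'gripper_force': np.float64(0.0)}
top z 0.09360618138824267
((518.3870239257812, -215.99456787109375), 20.084741592407227) ((517.3462524414062, -216.552978515625), (36.7154655456543, 62.15708923339844), 46.94854736328125)
tilt [-0.02816408 -0.03016569]
```

View pics/w5.png

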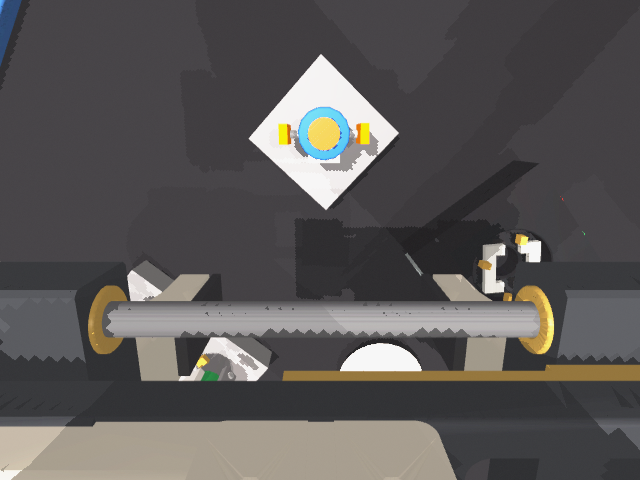

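The cartridge stands upright in the well: cap at (324,133) centred on the stand, tabs sprung out to 62 mm, and top at 94 mm (8 + 86). I hand it in.

```bash
python3 -c "
from plant import r
print(r.close_job())"
```

```text
the job is handed in; nothing more can be done
None
```

The blue cartridge is out of the white station and standing upright and released in the grey stand's well; I handed the job in at about 21 s but got no verdict back.

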